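# Lock the slicer's food holder with its pin

## Robot

A 6-joint arm with a two-finger parallel gripper is mounted at the origin on the work surface. World frame = base frame: x ahead of the robot, y to its left, z up, the work surface at z = 0. Lengths are in m, angles in rad, forces in N, time in s.
With the tool pointing down it reaches from about 0.225 to 0.875 m from the base axis. Payload 3.4 kg.
Tool frame: the origin (TCP) lies at the very end of the fingers, on their centre line; the grasp point (between the pads) lies 19 mm behind it; z points along the fingers, y is the direction in which the jaws open and shut (so a half turn about z gives the same grasp; the last joint's range is limited). The gripper opens to 85 mm and grips with 20 to 120 N. Pads are 22 mm wide; open, the fingers measure 114 mm over their backs; the gripper's body (76 mm by 85 mm) begins 54 mm behind the grasp point. The pads swing forward as they close: fully open they stand 13 mm farther back than shut.
Start: joints at [1.154, 0.276, 1.505, -0, 1.361, -0.121], TCP at [0.168, 0.55, 0.231] pointing down, gripper open.
Joint ranges: [-2.89, 2.89], [-0.75, 2.08], [0.22, 2.7], [-1.18, 4.32], [0.11, 2.71], [-2.7, 2.7]. Speed limits (rad/s): [2.57, 2.57, 3.14, 3.14, 3.14, 3.14].

## Interface

Orientations are given as a unit quaternion [w, x, y, z].
In Python, from rig import get_state, get_image, calibration, sign_off gives the robot as it stands. The module is installed in compiled form; this text tells all that it offers.
- The arm moves only by the tool drive_tool, never from a script. Its argument "targets" is one flat list of numbers, 7 for each row, row after row: the turn, a rotation vector about the tool's x, y, z in degrees, then the shift along the tool's x, y, z in mm, then the opening, from 0 (shut) to 1 (fully open). In form: [wx, wy, wz, tx, ty, tz, fingers, wx, wy, wz, tx, ty, tz, fingers, ...]. A call has 1 to 12 rows; each row shifts and turns the commanded pose from where the row before left it, along the tool's axes as they then stand; what a row does not reach is not made up. A row lasts 1/8 s, in which the tool goes at most 62.5 mm and 10.7 degrees, less where a joint would pass 70% of its speed; a pose out of reach is approached as far as the arm can. A call is refused whole if a number of a shift passes 62.5 or a number of a turn 10.7, either way. A call with a gripper value outside its range is refused whole. The fingers move at their own pace and stop on an object; "grip_force" is the grip in N (left out, the last holds). Time passes only in rows, so rows that do not move let the fingers close. It gives the time, the measured TCP pose, the force and the opening at its end, in the units of the state.
- get_state(): the state, without advancing time (a new reading comes with each control period).
- get_image(name): name is "side" or "top"; returns the picture (420x560x3 uint8, red, green, blue); there is no depth.
- calibration(name): a dict with "mtx" (3x3 intrinsics, pixels), "distortion" ([k1, k2, p1, p2, k3] as OpenCV has them; the pictures are not rectified), "world_to_cam" (4x4, takes a point from world to camera coordinates). Camera axes: x right, y down, z forward; pixel columns grow to the right and rows downward; lengths in m; the calibration is good to about 2 mm. A picture is of the moment at which its call begins. calibration takes no time and is no camera call.
- sign_off(): hands the job in, once; it reports no verdict.
The state is a dict: "clock": time; "qpos": joint angles; "qd": joint speeds; "effort": joint torques, N m; "position": TCP position; "ee_rot": TCP orientation; "contact_force": force on the tool from outside, world axes, zero at the start; "moment": the same for the moment, N m; "width": finger opening in m.
Only numpy, scipy, OpenCV 4.12 (cv2) and the standard library are available. Lean on these libraries where they do the work, as an engineer would, in place of code of your own. Each camera call takes 0.05 s, during which the arm holds its last target.

## Task

Lock the sloping kitchen slicer for storage: slide its food holder all the way home so that the lug's hole lines up in the fork, then take the round-headed pin from the wooden drying block and push it through fork and lug, and press it firmly down until its collar is fully seated on the fork. Leave the pin in place and do not disturb the wing screw, jar or bowl.

Things in the scene. Friction and masses are not known exactly. Their poses are not given: they have to be found in the camera images.
- slicer: Fixed white slicer, footprint 170 x 310 mm, its steel deck sloping 25 degrees: low edge (35 mm high) on the -x, robot side, high edge (115 mm) at +x. Origin on the table under the deck's middle, z up; deck from y = -130 to +170 mm. At the -y end it carries an aluminium fork, and a white food holder slides along y. Deck normal here (-0.423, 0, 0.906).
- fork_mouth (a point): Centre of the hole's mouth on the fork's upper face, 44 mm off the deck. z: out along the hole axis (25 deg from vertical, leaning to the robot side; the pin goes in along -z), x up the slope, y along the slide. Fork: two 44 x 44 x 8 mm plates, 12 mm gap open to +y, 14 mm through hole. The food holder's lug (40 x 40 x 10 mm, 14 mm hole) enters the gap from +y.
- carriage (a joint): Slide of the food holder along the deck's y (m): 0 = home against its stop, lug hole in line with the fork holes; grows as the holder moves away (+y), up to 0.085. Slides with about 2 N of friction and stays where it is left.
- carriage_knob (a point): Top centre of the food holder's black grip; axes as fork_mouth. Grip: cylinder 26 mm in diameter and 26 mm long below this point, on a 16 mm stem 14 mm long; the holder's white block (90 x 80 mm) has its top 40 mm below, the deck is 76 mm below. When home this point is 130 mm in +y and 32 mm in +z from fork_mouth.
- block: Fixed wooden drying block 150 (x) x 55 (y) x 50 (z) mm, origin under its centre. Two holes of 14.5 mm, 44 mm deep, in its top at x = -45 and +45 mm, y = 0. In one stands the pin, in the other the wing screw (either way round).
- pin: The steel locking pin, 72 mm long, 110 g, standing in the block with its head up. Origin at its tip, z along it towards the head. From the tip: 6 mm tapered nose, 12 mm diameter shank to 40 mm, collar 26 mm in diameter and 5 mm thick (40 to 45 mm), round head 18 mm in diameter (45 to 72 mm).
- pin_collar (a point): Centre of the underside of the pin's collar (the face that seats), 40 mm from the tip; axes as pin.
- pin_tip (a point): Tip of the pin; axes as pin.
- wing_screw: Steel screw with a flat wing head (36 x 6 x 20 mm) standing in the block's other hole; same shank and collar as the pin, 65 mm long. Origin at its tip, z up. A bystander.
- jar: Glass storage jar, 70 mm in diameter, 110 mm high. Origin under its centre. A bystander.
- bowl: Small white bowl, 90 mm across, 45 mm high. Origin under its centre. A bystander.
Mind the look-alikes: they are no part of the job. What is shaped like the pin but blue or yellow is not meant.

How it is judged:
On the way, in this order (a step that is already met when the one before it is completed fails the run):
1. the food holder is slid home (within 3 mm of its stop) (value of joint carriage below 0.003 m), for 0.2 s.
2. the pin's tip has passed the upper cheek and is inside the lug (16 mm below the mouth or deeper, within 8 mm of the axis) (z of pin_tip in the frame of fork_mouth below -0.016 m and x of pin_tip in the frame of fork_mouth between -0.008 and 0.008 m and y of pin_tip in the frame of fork_mouth between -0.008 and 0.008 m), for 0.1 s.
3. the seated pin is pressed onto the fork (over 3 N between pin and slicer) (z of pin_collar in the frame of fork_mouth between -0.003 and 0.0025 m and distance between pin_collar and fork_mouth below 0.004 m and angle between the z axis of pin and the z axis of fork_mouth, either way round below 0.12 rad and contact force between pin and slicer above 3 N), for 0.05 s.
At the end, for the whole second after the job is handed in: The food holder is home (within 3 mm), the pin stands through fork and lug with the underside of its collar within 2.5 mm of the fork's upper face, within 4 mm of the mouth's centre and 0.12 rad of the hole's axis, released and at rest (z of pin_collar in the frame of fork_mouth between -0.003 and 0.0025 m and z of pin_tip in the frame of fork_mouth below -0.034 m and distance between pin_collar and fork_mouth below 0.004 m and angle between the z axis of pin and the z axis of fork_mouth, either way round below 0.12 rad and value of joint carriage below 0.003 m and linear speed of pin below 0.02 m/s); the robot touches nothing.
It fails at once if the wing screw is moved more than 30 mm (distance of wing_screw from where it was at the start of the episode above 0.03 m).
It fails at once if the jar is moved more than 30 mm (distance of jar from where it was at the start of the episode above 0.03 m).
It fails at once if the bowl is moved more than 30 mm (distance of bowl from where it was at the start of the episode above 0.03 m).
It also fails if it takes over 56 s, if anything falls off the work surface, if the arm or the gripper's body presses on something with over 40 N, if the wrist force passes 120 N, or if a joint passes its speed limit or range.

## Working session

There is one attempt and no reset: what is moved stays moved. The work goes in short steps, Python scripts to look and compute and a tool call to move; the robot and the scene stay as the last step left them, time stands still between calls to the robot, and variables do not carry over. Pictures are saved under pics/ and viewed, and the job is handed in when it is done.

Besides the shell and the picture viewer there is one more tool, called by a JSON object that holds its "fn" and its "kwargs", one argument or row to a line. drive_tool: Moves the arm, as the interface text tells. Its arguments: {"type":"object","properties":{"targets":{"type":"array"},"grip_force":{"type":"number"}},"required":["targets"]}

```bash
mkdir -p pics
python3 - <<'E'
from rig import *
import cv2
s=get_state(); print(s)
for n in("side","top"):
    im=get_image(n); cv2.imwrite(f"pics/{n}0.png",im[:,:,::-1]); c=calibration(n); print(n,c)
E
```

```text
{'clock': 0.0, 'qpos': array([ 1.15402505e+00,  2.76616843e-01,  1.50617056e+00, -1.07403832e-05,
        1.36070050e+00, -1.20997771e-01]), 'qd': array([-9.79993483e-04, -4.55770040e-04,  2.64758622e-04, -5.15249304e-04,
        1.23089394e-03, -6.92743762e-06]), 'effort': array([ 1.07896933e-03, -4.16768074e+01, -2.45803857e+01,  7.94049515e-05,
        1.07256728e-02, -7.60326628e-06]), 'position': array([0.16738574, 0.54952617, 0.23041235]), 'ee_rot': array([-2.46679789e-04,  1.47347104e-01,  9.89084391e-01, -9.14968609e-04]), 'contact_force': array([-0.09151383, -0.63663817,  0.68869336]), 'moment': array([-0.01923411, -0.0320769 , -0.0368859 ]), 'width': 0.08573767289458252}
side {'mtx': array([[506.89845381,   0.        , 286.5346805 ],
       [  0.        , 506.89845381, 200.94480024],
       [  0.        ,   0.        ,   1.        ]]), 'distortion': array([-0.06840101,  0.        ,  0.        ,  0.        ,  0.        ]), 'world_to_cam': array([[-0.97974688, -0.19923947,  0.01999222,  0.53417442],
       [-0.13330291,  0.5744718 , -0.80759673,  0.12190676],
       [ 0.14942017, -0.7939054 , -0.58939616,  1.06786926],
       [ 0.        ,  0.        ,  0.        ,  1.        ]])}
top {'mtx': array([[416.66786438,   0.        , 281.0050565 ],
       [  0.        , 416.66786438, 204.69036827],
       [  0.        ,   0.        ,   1.        ]]), 'distortion': array([-0.06172186,  0.        ,  0.        ,  0.        ,  0.        ]), 'world_to_cam': array([[ 0.08917278, -0.99600075,  0.00554292,  0.05096369],
       [-0.97099662, -0.08817095, -0.22224188,  0.58751429],
       [ 0.2218418 ,  0.01443577, -0.97497581,  0.88216229],
       [ 0.        ,  0.        ,  0.        ,  1.        ]])}
```

View pics/side0.png

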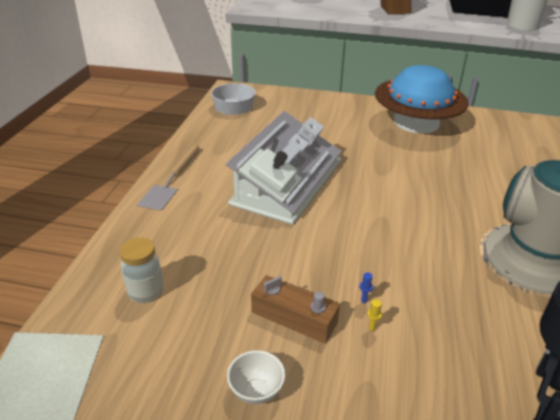

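View pics/top0.png

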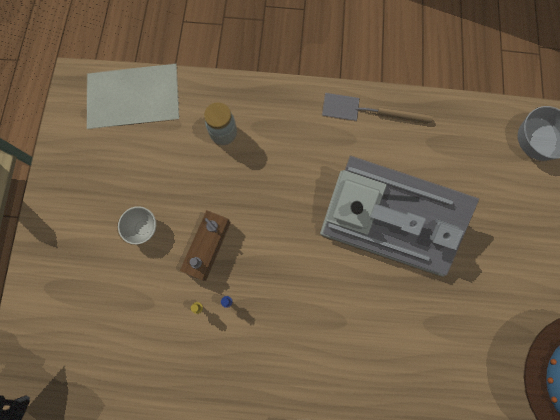

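Run:
```python
import cv2
t=cv2.imread("pics/top0.png"); s=cv2.imread("pics/side0.png")
cv2.imwrite("pics/c1.png",cv2.resize(t[145:285,310:490],None,fx=4.4,fy=4.2,interpolation=2))
a=cv2.resize(t[190:330,160:260],(400,560),interpolation=2)
b=cv2.resize(s[260:350,240:400],(800,450),interpolation=2)
cv2.imwrite("pics/c2.png",a);cv2.imwrite("pics/c3.png",b)
cv2.imwrite("pics/c4.png",cv2.resize(s[105:225,220:360],(700,600),interpolation=2))
```

```text
(no output)
```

View pics/c1.png

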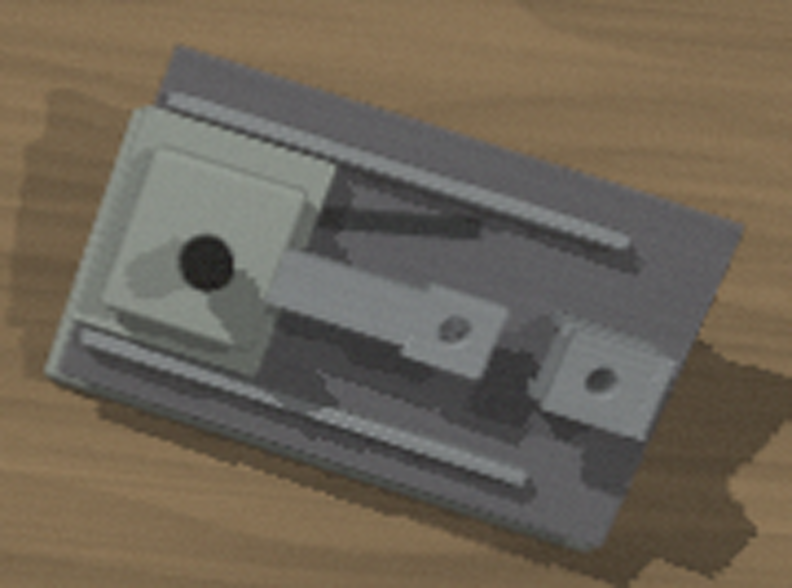

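View pics/c2.png

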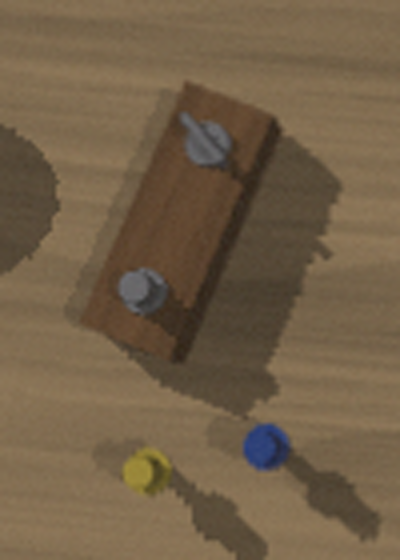

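View pics/c3.png

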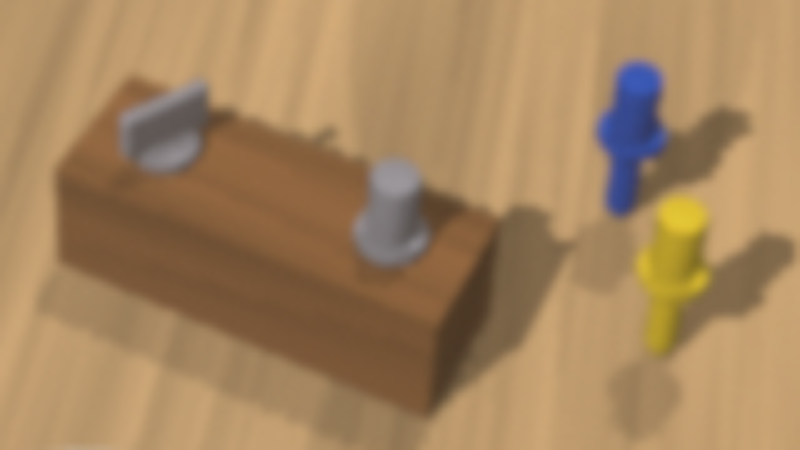

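View pics/c4.png

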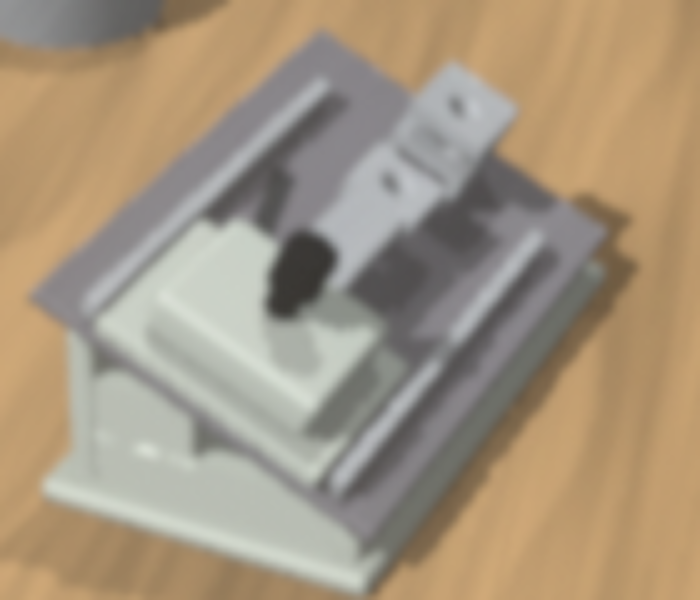

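```bash
cat > h.py <<'E'
import numpy as np,cv2
from rig import *
C={n:calibration(n) for n in("side","top")}
def und(n,p):
    return cv2.undistortPoints(np.array([[p]],float),C[n]["mtx"],C[n]["distortion"])[0,0]
def ray(n,p):
    T=C[n]["world_to_cam"];R=T[:3,:3];o=-R.T@T[:3,3]
    d=R.T@np.r_[und(n,p),1];return o,d/np.linalg.norm(d)
def onz(n,p,z):
    o,d=ray(n,p);return o+d*(z-o[2])/d[2]
def tri(pt,ps):
    (o1,d1),(o2,d2)=ray("top",pt),ray("side",ps)
    A=np.c_[d1,-d2];k=np.linalg.lstsq(A,o2-o1,rcond=None)[0]
    a=o1+k[0]*d1;b=o2+k[1]*d2
    return (a+b)/2,np.linalg.norm(a-b)*1000
def proj(n,P):
    T=C[n]["world_to_cam"];r,_=cv2.Rodrigues(T[:3,:3])
    return cv2.projectPoints(np.array(P,float).reshape(-1,1,3),r,T[:3,3],C[n]["mtx"],C[n]["distortion"])[0][:,0]
E
cat > m1.py <<'E'
from h import *
np.set_printoptions(precision=4,suppress=True)
t1=lambda x,y:(x/4.4+310-.5+.5/4.4,y/4.2+145-.5+.5/4.2); t2=lambda x,y:(x/4+160-.4,y/4+190-.4)
s3=lambda x,y:(x/5+240-.4,y/5+260-.4); s4=lambda x,y:(x/5+220-.4,y/5+105-.4)
D={'forkhole':(t1(600,380),s4(458,105)),'lughole':(t1(455,329),s4(391,182)),
'hi+y':(t1(178,45),s4(35,297)),'hi-y':(t1(743,227),s4(322,30)),'lo-y':(t1(595,550),s4(605,232)),
'knob':(t1(207,262),s4(308,250)),
'headtop':(t2(135,288),s3(397,177)),'collar':(t2(142,292),s3(391,240)),
'fork+x-y':(t1(680,362),s4(453,62)),'fork-x-y':(t1(640,440),s4(518,105)),}
for k,(a,b) in D.items():
    print(k,*tri(a,b))
print(onz("top",D['headtop'][0],.082),onz("side",D['headtop'][1],.082))
for n,p in(("wing",t2(207,140)),("blue",t2(265,445))):print(n,onz("top",p,.05))
print([onz("top",t2(*p),.05) for p in((185,82),(280,122),(182,362),(82,322))])
print("jar",onz("top",(219,115),.11),"bowl",onz("top",(137,226),.04))
E
python3 m1.py
```

```text
forkhole [ 0.535  -0.2548  0.1173] 1.3675203417317128
lughole [ 0.5568 -0.1859  0.1078] 0.6778322206381708
hi+y [ 0.695  -0.0408  0.1109] 3.465991370436628
hi-y [ 0.6219 -0.3289  0.1141] 1.0947117828402677
lo-y [ 0.4565 -0.2847  0.0366] 2.378251372662398
knob [ 0.5718 -0.0555  0.1433] 0.9396166847811128
headtop [0.4332 0.2818 0.0817] 0.14631421821497675
collar [0.4333 0.2838 0.0522] 0.28829067351803583
fork+x-y [ 0.5454 -0.2925  0.1222] 1.467541112671649
fork-x-y [ 0.5072 -0.2782  0.1089] 1.2824094397627244
[0.4333 0.2818 0.082 ] [0.4331 0.2822 0.082 ]
wing [0.5231 0.2586 0.05  ]
blue [0.3564 0.2056 0.05  ]
[array([0.5557, 0.2755, 0.05  ]), array([0.5374, 0.2181, 0.05  ]), array([0.3971, 0.2569, 0.05  ]), array([0.4138, 0.3157, 0.05  ])]
jar [0.7673 0.2629 0.11  ] bowl [0.5056 0.4329 0.04  ]
```

{"fn": "drive_tool", "kwargs": {
  "targets": [0, 0, -2.5, 0, 0, 0, 1, 0, -8.5, 0, 0, 0, 0, 1, 0, -8.5, 0, 0, 0, 0, 1, 0, -8, 0, 0, 0, 0, 1],
  "grip_force": 30
}}

```text
clock: 0.6
position: [0.1676, 0.5501, 0.2316]
ee_rot: [0.217, 0.123, 0.968, -0.027]
contact_force: [0.3, -0.2, -0.5]
width: 0.0857
```

```bash
cat > plan.py <<'E'
from h import *
import sys
from scipy.spatial.transform import Rotation as Ro
np.set_printoptions(precision=4,suppress=True)
def Rt(yaw,tilt):
    c,s=np.cos(np.radians(yaw)),np.sin(np.radians(yaw));X=np.array([c,s,0]);Y=np.array([-s,c,0])
    z=np.sin(np.radians(tilt))*X-np.cos(np.radians(tilt))*np.array([0,0,1]);x=np.cross(Y,z)
    return np.c_[x,Y,z]
def cur():
    s=get_state();q=s["ee_rot"];return s,s["position"],Ro.from_quat(np.r_[q[1:],q[0]]).as_matrix()
def plan(p,yaw=None,tilt=None,R=None):
    s,c,Rc=cur()
    print("t",s["clock"],"pos",c,"F",s["contact_force"],"w",s["width"])
    if yaw is not None: R=Rt(yaw,tilt)
    if R is not None: print("turn deg",np.degrees(Ro.from_matrix(Rc.T@R).as_rotvec()))
    print("shift mm",Rc.T@(np.array(p)-c)*1000)
YAW=-14.4
N=Rt(YAW,25)[:,2]*-1; Y=Rt(YAW,25)[:,1]
E
python3 - <<'E'
from plan import *
print(N,Y)
k=np.array([.5705,-.0554,.1439])
plan(k+.06*N,YAW,25)
E
```

```text
[-0.4093  0.1051  0.9063] [0.2487 0.9686 0.    ]
t 0.6 pos [0.1676 0.5501 0.2316] F [ 0.2916 -0.226  -0.4749] w 0.08574311153782901
turn deg [ 0.0272  0.2436 -0.0708]
shift mm [-452.6621 -485.8217  249.7013]
```

{"fn": "drive_tool", "kwargs": {
  "targets": [0, 0, 0, -37.7, -40.5, 20.8, 1, 0, 0, 0, -37.7, -40.5, 20.8, 1, 0, 0, 0, -37.7, -40.5, 20.8, 1, 0, 0, 0, -37.7, -40.5, 20.8, 1, 0, 0, 0, -37.7, -40.5, 20.8, 1, 0, 0, 0, -37.7, -40.5, 20.8, 1, 0, 0, 0, -37.7, -40.5, 20.8, 1, 0, 0, 0, -37.7, -40.5, 20.8, 1, 0, 0, 0, -37.7, -40.5, 20.8, 1, 0, 0, 0, -37.7, -40.5, 20.8, 1, 0, 0, 0, -37.7, -40.5, 20.8, 1, 0, 0, 0, -37.7, -40.5, 20.8, 1]
}}

```text
clock: 2.1
position: [0.5459, -0.0513, 0.196]
ee_rot: [0.215, 0.123, 0.968, -0.027]
contact_force: [1.6, 0.8, 1.0]
width: 0.0854
```

Run:
```python
from plan import *
k=np.array([.5705,-.0554,.1439])
plan(k-.026*N,YAW,25)
a=get_image("side");b=get_image("top")
cv2.imwrite("pics/a1.png",np.hstack([cv2.resize(a[60:260,180:420],(480,400)),cv2.resize(b[130:290,300:430],(320,400))])[:,:,::-1])
```

```text
t 2.1 pos [ 0.5459 -0.0513  0.196 ] F [1.6128 0.7951 0.9564] w 0.08543240766296792
turn deg [-0.0232 -0.0137 -0.1103]
shift mm [-0.5353  2.1395 83.7256]
```

View pics/a1.png

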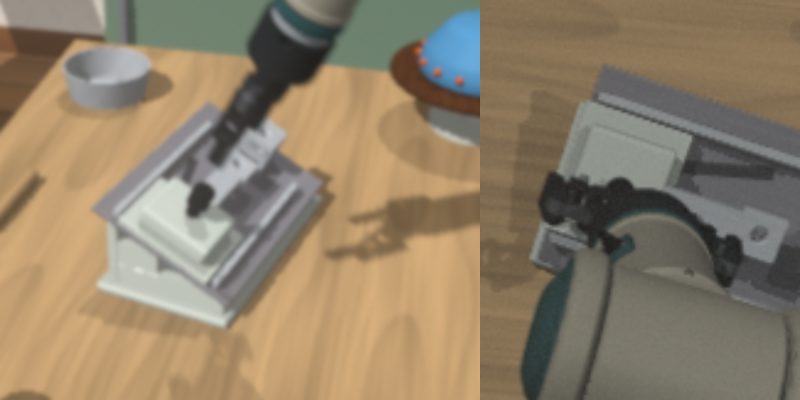

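{"fn": "drive_tool", "kwargs": {
  "targets": [0, 0, 0, 0, 1, 30, 1, 0, 0, 0, 0, 1, 25, 1, 0, 0, 0, 0, 0, 15, 1, 0, 0, 0, 0, 0, 10, 1, 0, 0, 0, 0, 0, 4, 1, 0, 0, 0, 0, 0, 0, 1]
}}

```text
clock: 2.95
position: [0.5805, -0.0559, 0.1204]
ee_rot: [0.215, 0.123, 0.969, -0.027]
contact_force: [0.8, -0.6, -0.8]
width: 0.0856
```

Run:
```python
from plan import *
k=np.array([.5705,-.0554,.1439])
plan(k-.026*N,YAW,25)
a=get_image("side");b=get_image("top")
cv2.imwrite("pics/a2.png",np.hstack([cv2.resize(a[60:260,180:420],(480,400)),cv2.resize(b[130:290,300:430],(320,400))])[:,:,::-1])
```

```text
t 2.95 pos [ 0.5805 -0.0559  0.1204] F [ 0.8053 -0.6075 -0.7856] w 0.08557818037560418
turn deg [-0.008   0.0234 -0.0305]
shift mm [-0.9855 -1.9803  0.5509]
```

View pics/a2.png

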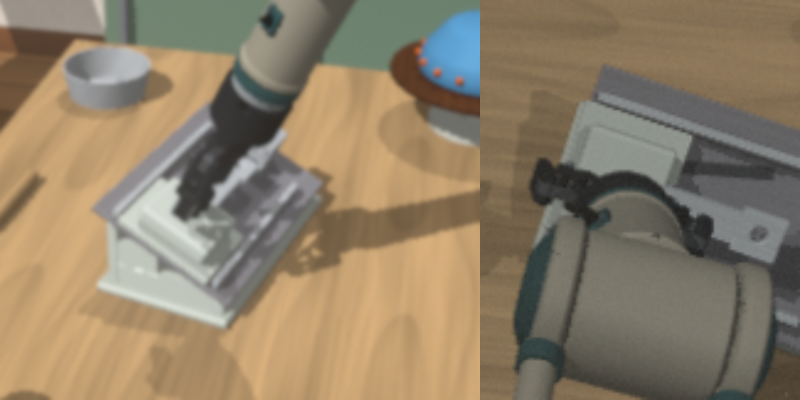

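{"fn": "drive_tool", "kwargs": {
  "targets": [0, 0, 0, 0, 0, 0, 0.2, 0, 0, 0, 0, 0, 0, 0.2, 0, 0, 0, 0, 0, 0, 0.2, 0, 0, 0, 0, 0, 0, 0.2, 0, 0, 0, 0, 0, 0, 0.2, 0, 0, 0, 0, 0, 0, 0.2],
  "grip_force": 30
}}

```text
clock: 3.8
position: [0.5804, -0.0562, 0.1205]
ee_rot: [0.215, 0.123, 0.969, -0.027]
contact_force: [-3.8, -1.5, 4.7]
width: 0.0251
```

{"fn": "drive_tool", "kwargs": {
  "targets": [0, 0, 0, 0, -5, 0, 0.2, 0, 0, 0, 0, -10, 0, 0.2, 0, 0, 0, 0, -15, 0, 0.2, 0, 0, 0, 0, -15, 0, 0.2, 0, 0, 0, 0, -10, 0, 0.2, 0, 0, 0, 0, -5, 0, 0.2, 0, 0, 0, 0, 0, 0, 0.2]
}}

```text
clock: 4.68
position: [0.5658, -0.1149, 0.1204]
ee_rot: [0.215, 0.123, 0.968, -0.028]
contact_force: [-1.3, -1.4, 4.3]
width: 0.025
```

{"fn": "drive_tool", "kwargs": {
  "targets": [0, 0, 0, 0, -4, 0, 0.2, 0, 0, 0, 0, -3, 0, 0.2, 0, 0, 0, 0, -2, 0, 0.2, 0, 0, 0, 0, -1, 0, 0.2, 0, 0, 0, 0, 0, 0, 0.2]
}}

```text
clock: 5.3
position: [0.5635, -0.1242, 0.1205]
ee_rot: [0.215, 0.123, 0.968, -0.027]
contact_force: [2.5, 0.6, 2.5]
width: 0.0251
```

{"fn": "drive_tool", "kwargs": {
  "targets": [0, 0, 0, 0, -2, 0, 0.2, 0, 0, 0, 0, -2, 0, 0.2, 0, 0, 0, 0, 0, 0, 0.2]
}}

```text
clock: 5.68
position: [0.5625, -0.1282, 0.1205]
ee_rot: [0.215, 0.123, 0.968, -0.027]
contact_force: [3.5, 0.1, 2.1]
width: 0.025
```

{"fn": "drive_tool", "kwargs": {
  "targets": [0, 0, 0, 0, -2, 0, 0.2, 0, 0, 0, 0, 0, 0, 0.2]
}}

```text
clock: 5.92
position: [0.562, -0.1301, 0.1205]
ee_rot: [0.215, 0.123, 0.968, -0.027]
contact_force: [4.4, -0.3, 1.6]
width: 0.025
```

{"fn": "drive_tool", "kwargs": {
  "targets": [0, 0, 0, 0, -2, 0, 0.2, 0, 0, 0, 0, 0, 0, 0.2]
}}

```text
clock: 6.18
position: [0.562, -0.1303, 0.1205]
ee_rot: [0.215, 0.123, 0.968, -0.026]
contact_force: [8.2, 7.5, 2.7]
width: 0.0252
```

{"fn": "drive_tool", "kwargs": {
  "targets": [0, 0, 0, 0, -1, 0, 0.2, 0, 0, 0, 0, 0, 0, 0.2]
}}

```text
clock: 6.42
position: [0.5619, -0.1304, 0.1204]
ee_rot: [0.215, 0.123, 0.968, -0.025]
contact_force: [10.4, 12.1, 1.7]
width: 0.0253
```

Run:
```python
from plan import *
a=get_image("side");b=get_image("top")
cv2.imwrite("pics/a3.png",np.hstack([cv2.resize(a[90:230,220:360],(400,400),interpolation=2),cv2.resize(b[150:290,340:480],(400,400),interpolation=2)])[:,:,::-1])
```

```text
(no output)
```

View pics/a3.png

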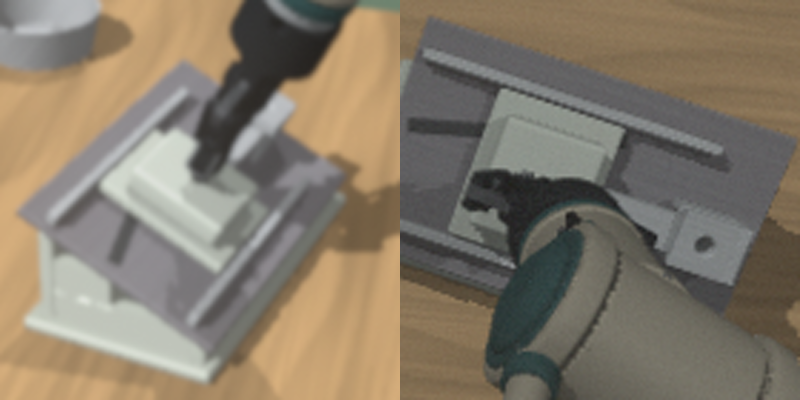

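{"fn": "drive_tool", "kwargs": {
  "targets": [0, 0, 0, 0, 0, 0, 0.9, 0, 0, 0, 0, 0, 0, 0.9, 0, 0, 0, 0, 0, 0, 0.9, 0, 0, 0, 0, 0, 0, 0.9, 0, 0, 0, 0, 0, -10, 0.9, 0, 0, 0, 0, 0, -30, 0.9, 0, 0, 0, 0, 0, -45, 0.9, 0, 0, 0, 20, 40, -40, 0.9, 0, 0, 0, 20, 55, 0, 0.9]
}}

```text
clock: 7.65
position: [0.4992, -0.019, 0.2212]
ee_rot: [0.219, 0.125, 0.967, -0.028]
contact_force: [1.3, 0.8, -0.3]
width: 0.077
```

Run:
```python
from plan import *
a=get_image("side");b=get_image("top")
cv2.imwrite("pics/side1.png",a[:,:,::-1]);cv2.imwrite("pics/top1.png",b[:,:,::-1])
cv2.imwrite("pics/a4.png",np.hstack([cv2.resize(a[95:185,260:350],(400,400),interpolation=2),cv2.resize(b[180:280,380:480],(400,400),interpolation=2)])[:,:,::-1])
plan([.4333,.282,.14],-15.5,0)
```

```text
t 7.75 pos [ 0.4961 -0.0131  0.2169] F [0.4727 0.0973 0.3332] w 0.07687218470817252
turn deg [ 0.4046 24.9659  1.4403]
shift mm [152.6761 270.9492  14.182 ]
```

View pics/a4.png

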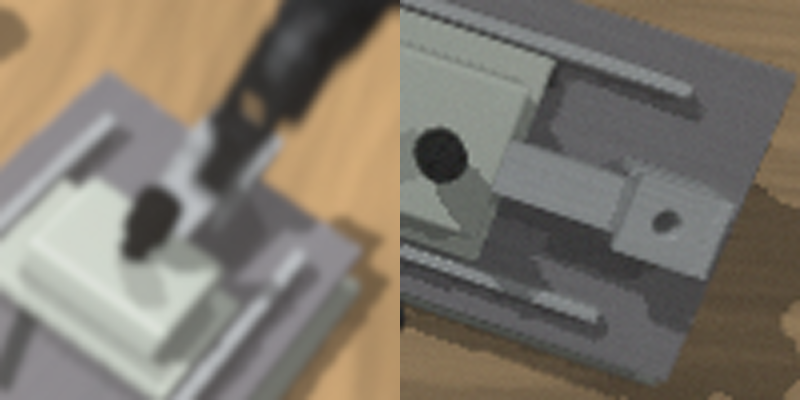

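{"fn": "drive_tool", "kwargs": {
  "targets": [0, 8.4, 0, 0, 0, 0, 0.9, 0, 8.4, 0, 0, 0, 0, 0.9, 0, 8.4, 0, 0, 0, 0, 0.9, 0, 0, 1.2, 0, 0, 0, 0.9]
}}

```text
clock: 8.25
position: [0.5006, -0.0198, 0.2162]
ee_rot: [-0.001, 0.137, 0.991, 0.0]
contact_force: [-0.5, 0.5, -0.5]
width: 0.0767
```

Run:
```python
from plan import *
plan([.4333,.282,.14],-15.5,0)
def blob(n,im,x0,x1,y0,y1,th):
    g=im[y0:y1,x0:x1].max(2);
    m=(g<th).astype(np.uint8);k,l,st,c=cv2.connectedComponentsWithStats(m)
    for i in range(1,k):
        if st[i,4]>5: print(n,st[i,4],c[i]+[x0,y0])
a=cv2.imread("pics/side1.png");b=cv2.imread("pics/top1.png")
blob("topknob",b,380,405,205,232,60)
g=b[228:244,438:456].max(2);print(g)
```

```text
t 8.25 pos [ 0.5006 -0.0198  0.2162] F [-0.4943  0.5384 -0.4599] w 0.0767080060142062
turn deg [-0.0007 -0.1334 -0.2859]
shift mm [146.728  272.146   76.4924]
topknob 131 [389.7405 218.6107]
[[110 128 124 127 130 133 134 131 130 129 127 127 128 132 132 129 126 123]
 [120 132 130 131 127 129 127 128 132 133 131 128 128 126 128 128 129 130]
 [127 132 130 133 130 130 128 127 129 127 131 133 131 129 130 126 127 124]
 [128 126 128 130 131 132 133 129 127 126 128 127 129 129 133 130 130 131]
 [130 131 127 127 130 130 129 124 103 102 117 129 131 128 128 126 127 129]
 [130 132 130 131 130 126 103  71  64  69  76 108 129 127 131 127 127 128]
 [132 132 132 128 128 104  66  63  61  68  73  93 118 130 128 132 133 129]
 [133 131 132 134 129  83  61  64  66  63  72  82 109 130 131 130 131 128]
 [131 130 131 131 129  83  69  67  65  73  88 103 119 129 131 131 129 129]
 [130 133 131 133 129 100  76  76  78  96 125 124 133 134 130 130 130 130]
 [132 131 132 129 131 126 111 113 118 131 133 135 134 130 131 129 129 130]
 [133 133 132 133 131 133 134 137 138 143 149 137 131 132 132 132 131 130]
 [129 130 133 133 135 130 132 131 134 135 131 131 129 132 134 133 129 124]
 [129 128 129 132 130 132 131 130 129 130 129 129 132 132 130 130 132 132]
 [129 129 130 130 130 131 127 131 132 130 129 132 130 129 129 130 133 133]
 [120 125 130 130 131 132 129 130 132 131 129 133 132 133 131 130 130 130]]
```

{"fn": "drive_tool", "kwargs": {
  "targets": [0, 0, 0, 24.5, 45.3, 12.7, 0.8, 0, 0, 0, 24.5, 45.3, 12.7, 0.8, 0, 0, 0, 24.5, 45.3, 12.7, 0.8, 0, 0, 0, 24.5, 45.3, 12.7, 0.8, 0, 0, 0, 24.5, 45.3, 12.7, 0.8, 0, 0, 0, 24.5, 45.3, 12.7, 0.8, 0, 0, 0, 0, 0, 0, 0.8, 0, 0, 0, 0, 0, 0, 0.8]
}}

```text
clock: 9.25
position: [0.4289, 0.2821, 0.1411]
ee_rot: [-0.001, 0.136, 0.991, 0.0]
contact_force: [-0.1, -1.0, 0.6]
width: 0.0683
```

Run:
```python
from plan import *
plan([.4333,.282,.0575],-15.5,0)
a=get_image("side");b=get_image("top")
cv2.imwrite("pics/a5.png",np.hstack([cv2.resize(a[230:350,220:400],(500,333),interpolation=2),cv2.resize(b[200:320,150:258],(300,333),interpolation=2)])[:,:,::-1])
```

```text
t 9.25 pos [0.4289 0.2821 0.1411] F [-0.1127 -1.0386  0.6065] w 0.06828789458661139
turn deg [-0.0118 -0.142  -0.1192]
shift mm [-4.5158  1.0848 83.6136]
```

View pics/a5.png

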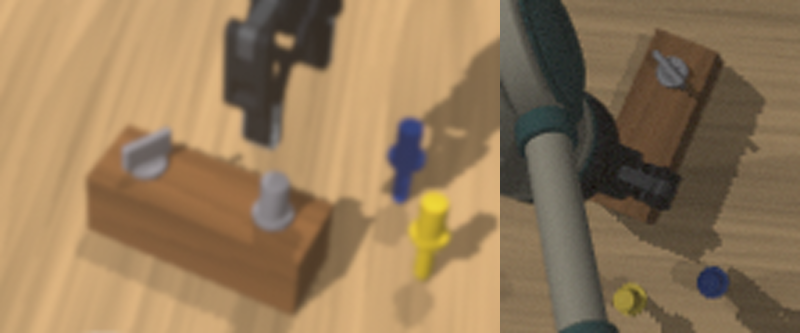

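{"fn": "drive_tool", "kwargs": {
  "targets": [0, 0, 0, -4.5, 1, 0, 0.7, 0, 0, 0, 0, 0, 30, 0.7, 0, 0, 0, 0, 0, 30, 0.7, 0, 0, 0, 0, 0, 15, 0.7, 0, 0, 0, 0, 0, 8, 0.7, 0, 0, 0, 0, 0, 0, 0.7, 0, 0, 0, 0, 0, 0, 0.7]
}}

```text
clock: 10.22
position: [0.4348, 0.2832, 0.0587]
ee_rot: [-0.001, 0.136, 0.991, 0.001]
contact_force: [-0.3, -0.4, 0.3]
width: 0.0598
```

Run:
```python
from plan import *
plan([.4333,.282,.0575],-15.5,0)
a=get_image("side");b=get_image("top")
cv2.imwrite("pics/a6.png",np.hstack([cv2.resize(a[230:350,220:400],(500,333),interpolation=2),cv2.resize(b[200:320,150:258],(300,333),interpolation=2)])[:,:,::-1])
```

```text
t 10.225 pos [0.4348 0.2832 0.0587] F [-0.2507 -0.3685  0.2594] w 0.05980942655422821
turn deg [ 0.071  -0.1168 -0.148 ]
shift mm [ 1.1052 -1.5683  1.1533]
```

View pics/a6.png

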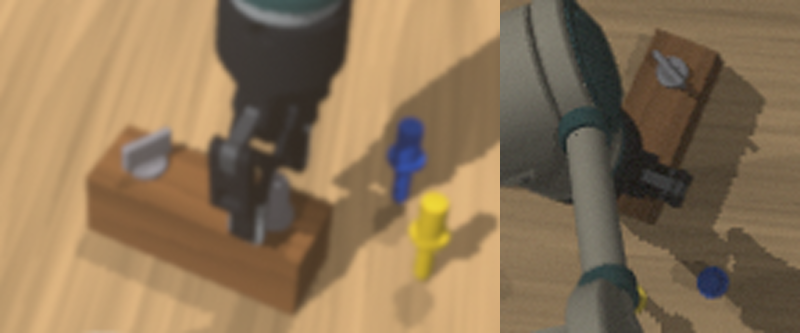

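{"fn": "drive_tool", "kwargs": {
  "targets": [0, 0, 0, 1, -1, 0, 0.7, 0, 0, 0, 0, 0, 0, 0.1, 0, 0, 0, 0, 0, 0, 0.1, 0, 0, 0, 0, 0, 0, 0.1, 0, 0, 0, 0, 0, 0, 0.1, 0, 0, 0, 0, 0, 0, 0.1, 0, 0, 0, 0, 0, 0, 0.1],
  "grip_force": 60
}}

```text
clock: 11.2
position: [0.4329, 0.2823, 0.0581]
ee_rot: [-0.002, 0.136, 0.991, 0.0]
contact_force: [-1.2, -0.1, 5.3]
width: 0.0156
```

{"fn": "drive_tool", "kwargs": {
  "targets": [0, 0, 0, 0, 0, 0, 0.1, 0, 0, 0, 0, 0, -5, 0.1, 0, 0, 0, 0, 0, -10, 0.1, 0, 0, 0, 0, 0, -25, 0.1, 0, 0, 0, 0, 0, -40, 0.1, 0, 0, 0, 0, 0, 0, 0.1]
}}

```text
clock: 11.95
position: [0.4354, 0.2832, 0.1411]
ee_rot: [0.001, 0.136, 0.991, 0.002]
contact_force: [-0.2, 0.3, -2.0]
width: 0.0157
```

Run:
```python
from plan import *
plan([.4333,.282,.0575],-15.5,0)
a=get_image("side");b=get_image("top")
cv2.imwrite("pics/side2.png",a[:,:,::-1])
cv2.imwrite("pics/a7.png",np.hstack([cv2.resize(a[200:340,240:380],(500,500),interpolation=2),cv2.resize(b[200:320,150:270],(300,500),interpolation=2)])[:,:,::-1])
```

```text
t 11.95 pos [0.4354 0.2832 0.1411] F [-0.2492  0.2883 -2.0096] w 0.015659671407333473
turn deg [ 0.2784  0.1309 -0.1439]
shift mm [ 1.8649 -2.1057 83.5921]
```

View pics/a7.png

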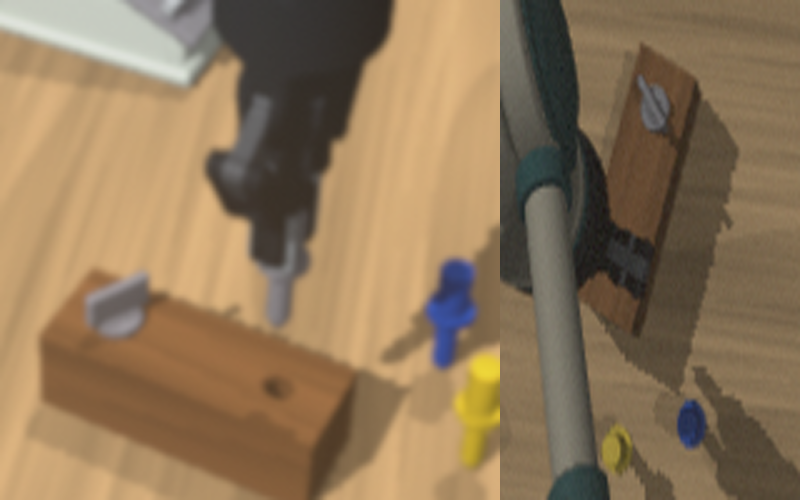

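{"fn": "drive_tool", "kwargs": {
  "targets": [0, 0, 0, 0, 0, -50, 0.1, 0, 0, 0, 0, 0, -50, 0.1, 0, -8.4, 0, 0, 0, 0, 0.1, 0, -8.4, 0, 0, 0, 0, 0.1, 0, -8.4, 0, 0, 0, 0, 0.1, 0, 0, -1.2, 0, 0, 0, 0.1, 0, 0, 0, 0, 0, 0, 0.1]
}}

```text
clock: 12.92
position: [0.4335, 0.2821, 0.2373]
ee_rot: [0.213, 0.122, 0.969, -0.032]
contact_force: [0.6, -1.0, -1.9]
width: 0.0159
```

Run:
```python
from plan import *
print("tip px pred",proj("side",[.4354,.2832,.093]),"meas 318.9 290.2")
M=np.array([.5335,-.2555,.115])
print(M+.073*N)
plan(M+.073*N,YAW,25)
print("hole predicted px",proj("top",[M,M+.025*N]),proj("side",[M,M+.025*N]))
```

```text
tip px pred [[317.9598 290.6978]] meas 318.9 290.2
[ 0.5036 -0.2478  0.1812]
t 12.925 pos [0.4335 0.2821 0.2373] F [ 0.5847 -0.9501 -1.9282] w 0.015868772924366267
turn deg [-0.5667 -0.121   0.1208]
shift mm [-156.5224 -494.8565  139.8167]
hole predicted px [[445.8637 235.6701]
 [448.8181 238.7691]] [[312.0554 126.4309]
 [316.3673 119.2943]]
```

{"fn": "drive_tool", "kwargs": {
  "targets": [0, 0, 0, -17.4, -55, 6, 0.1, 0, 0, 0, -17.4, -55, 6, 0.1, 0, 0, 0, -17.4, -55, 6, 0.1, 0, 0, 0, -17.4, -55, 6, 0.1, 0, 0, 0, -17.4, -55, 6, 0.1, 0, 0, 0, -17.4, -55, 6, 0.1, 0, 0, 0, -17.4, -55, 6, 0.1, 0, 0, 0, -17.4, -55, 6, 0.1, 0, 0, 0, -17.4, -55, 6, 0.1, 0, 0, 0, 0, 0, 40, 0.1, 0, 0, 0, 0, 0, 26, 0.1, 0, 0, 0, 0, 0, 0, 0.1]
}}

```text
clock: 14.42
position: [0.4946, -0.2473, 0.1974]
ee_rot: [0.212, 0.124, 0.969, -0.031]
contact_force: [-0.4, 0.2, -1.3]
width: 0.0158
```

{"fn": "drive_tool", "kwargs": {
  "targets": [0, 0, 0, 0, 0, 0, 0.1]
}}

```text
clock: 14.55
position: [0.4957, -0.2471, 0.2006]
ee_rot: [0.215, 0.123, 0.968, -0.032]
contact_force: [0.7, -0.0, -1.1]
width: 0.0157
```

Run:
```python
from plan import *
M=np.array([.5335,-.2555,.115])
plan(M+.073*N,YAW,25)
s,p,R=cur()
tip=p+.048*R[:,2]
print("tip pred",tip,proj("side",tip),proj("top",tip), "tip in mouth-ish", R.T@(tip-M)*1000)
a=get_image("side");b=get_image("top")
cv2.imwrite("pics/side3.png",a[:,:,::-1]);cv2.imwrite("pics/top3.png",b[:,:,::-1])
cv2.imwrite("pics/a8.png",np.hstack([cv2.resize(a[90:150,280:340],(400,400),interpolation=2),cv2.resize(b[205:265,410:470],(400,400),interpolation=2)])[:,:,::-1])
```

```text
t 14.55 pos [ 0.4957 -0.2471  0.2006] F [ 0.7254 -0.0273 -1.1451] w 0.01574574844280765
turn deg [-0.5713  0.0609  0.0414]
shift mm [ 1.1396  1.4771 20.9053]
tip pred [ 0.5153 -0.2526  0.1571] [[319.9524 112.63  ]] [[452.456  241.2582]] tip in mouth-ish [ -1.2169  -2.2051 -45.9016]
```

View pics/a8.png

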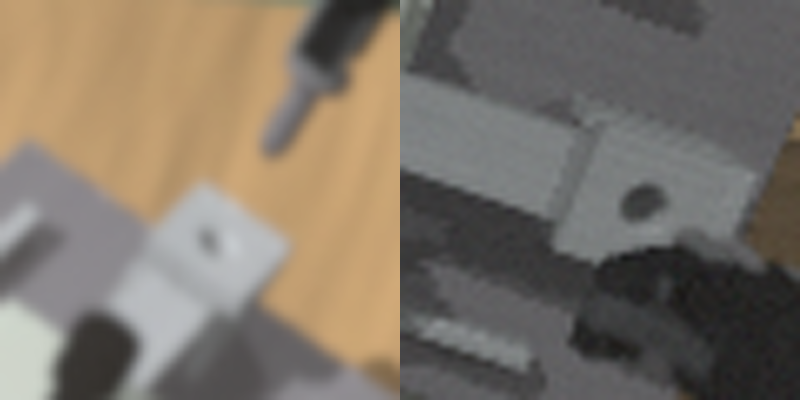

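Run:
```python
from plan import *
M=np.array([.5335,-.2555,.115])
for t,s in(((446.1,235.1),(311.5,125.4)),((446.4,235.5),(311.5,125.5)),((446.4,235.5),(312,125.8))):
    p,e=tri(t,s); print(p,e, Rt(YAW,25).T@(p-M)*1000)
for t in((446.1,235.1),(446.4,235.5)):
    o,d=ray("top",t); k=np.dot(M-o,N)/np.dot(d,N); print(Rt(YAW,25).T@(o+k*d-M)*1000)
for t in((311.5,125.4),(312,125.8)):
    o,d=ray("side",t); k=np.dot(M-o,N)/np.dot(d,N); print(Rt(YAW,25).T@(o+k*d-M)*1000)
g=cv2.imread("pics/side3.png")[118:134,302:322].max(2);print(g)
```

```text
[ 0.5346 -0.2548  0.118 ] 0.7510637550295477 [-2.0907  0.9318 -2.3753]
[ 0.5343 -0.2558  0.1172] 1.5193612631294842 [-1.7256 -0.1068 -1.5912]
[ 0.5338 -0.2561  0.1164] 0.10788783634535618 [-0.9691 -0.5193 -1.1353]
[-1.3375  0.0141 -0.    ]
[-0.7296 -0.9125 -0.    ]
[-2.8766 -2.3063  0.    ]
[-1.2321 -2.1486  0.    ]
[[192 185 178 177 179 182 184 185 187 186 187 193 200 202 201 200 197 196
  195 193]
 [190 183 178 178 179 182 182 183 187 187 187 190 198 201 200 198 196 195
  194 192]
 [187 181 178 178 180 181 182 185 189 190 188 189 195 198 197 196 196 195
  193 191]
 [183 180 178 179 180 181 185 187 188 189 190 191 191 193 193 193 193 193
  191 190]
 [177 178 178 180 180 185 187 186 185 186 187 190 191 189 188 189 189 190
  189 189]
 [170 176 179 179 185 187 187 183 178 179 184 188 191 191 188 186 187 187
  187 187]
 [163 174 178 184 187 187 184 176 162 162 175 187 193 193 191 189 185 186
  186 186]
 [162 174 182 186 187 187 185 170 147 143 165 188 199 197 193 191 191 188
  185 186]
 [165 175 180 184 186 187 185 174 149 139 160 186 202 202 194 191 191 190
  189 186]
 [166 172 175 179 183 185 186 179 164 152 162 184 200 202 195 191 190 189
  190 187]
 [167 169 171 174 178 182 184 184 179 171 173 185 195 197 193 190 189 188
  186 177]
 [170 169 169 171 172 176 181 184 185 184 184 188 191 192 191 190 188 185
  177 168]
 [178 175 171 169 168 172 177 181 185 188 188 189 190 191 190 189 186 178
  165 163]
 [185 184 178 170 167 170 173 178 180 185 187 188 190 190 188 186 178 163
  158 168]
 [190 190 185 177 171 170 172 174 177 179 182 186 188 188 186 178 162 152
  160 178]
 [192 191 188 184 179 176 173 171 173 175 177 180 183 183 177 161 144 150
  170 186]]
```

{"fn": "drive_tool", "kwargs": {
  "targets": [-0.4, 0, 0, 0, 1, 10, 0.1, 0, 0, 0, 0, 0, 12, 0.1, 0, 0, 0, 0, 0, 10, 0.1, 0, 0, 0, 0, 0, 7, 0.1, 0, 0, 0, 0, 0, 0, 0.1, 0, 0, 0, 0, 0, 0, 0.1]
}}

```text
clock: 15.4
position: [0.5116, -0.2492, 0.1644]
ee_rot: [0.215, 0.122, 0.969, -0.028]
contact_force: [0.2, 0.6, -0.7]
width: 0.0156
```

```bash
cat > chk.py <<'E'
from plan import *
M=np.array([.5335,-.2555,.115])
M=M+Rt(YAW,25)@np.array([-.0011,-.0012,0])
plan(M+.048*N,YAW,25)
s,p,R=cur()
ps=np.mean([get_state()["position"] for _ in range(5)],axis=0)
tip=p+.048*R[:,2]
print("tip in mouth frame(tool axes)",Rt(YAW,25).T@(tip-M)*1000,"Ftool",R.T@s["contact_force"],"m",R.T@s["moment"])
import sys
if len(sys.argv)>1:
    a=get_image("side");b=get_image("top")
    print("tippx",proj("side",tip))
    cv2.imwrite(sys.argv[1],np.hstack([cv2.resize(a[90:150,280:340],(400,400),interpolation=2),cv2.resize(b[205:265,410:470],(400,400),interpolation=2)])[:,:,::-1])
E
python3 chk.py pics/a9.png
```

```text
t 15.4 pos [ 0.5116 -0.2492  0.1644] F [ 0.2192  0.5573 -0.6976] w 0.015597443729577108
turn deg [-0.1292  0.0068  0.0804]
shift mm [-0.8607 -1.8676  6.3515]
tip in mouth frame(tool axes) [ 0.8584  1.7725 -6.3473] Ftool [0.2272 0.5961 0.662 ] m [ 0.0219  0.2322 -0.0341]
tippx [[312.972  124.6742]]
```

View pics/a9.png

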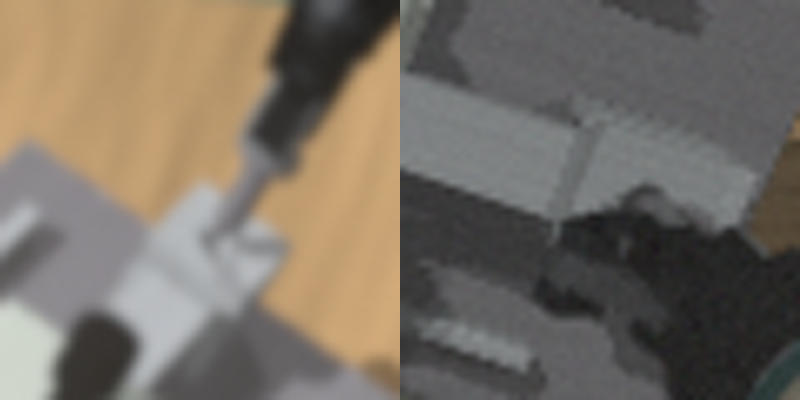

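{"fn": "drive_tool", "kwargs": {
  "targets": [0, 0, 0, -0.8, -1.5, 0, 0.1, 0, 0, 0, 0, 0, 3, 0.1, 0, 0, 0, 0, 0, 3, 0.1, 0, 0, 0, 0, 0, 2, 0.1, 0, 0, 0, 0, 0, 2, 0.1, 0, 0, 0, 0, 0, 0, 0.1]
}}

```text
clock: 16.25
position: [0.5159, -0.2518, 0.1553]
ee_rot: [0.214, 0.122, 0.969, -0.028]
contact_force: [-0.3, 0.2, -1.1]
width: 0.0161
```

```bash
python3 chk.py pics/a10.png
```

```text
t 16.25 pos [ 0.5159 -0.2518  0.1553] F [-0.3277  0.183  -1.1284] w 0.016050144971262257
turn deg [-0.1161 -0.0264  0.0662]
shift mm [-0.3916 -0.4289 -3.8879]
tip in mouth frame(tool axes) [0.416  0.3233 3.8885] Ftool [0.8053 0.0984 0.8695] m [-0.0933  0.28   -0.0539]
tippx [[311.3145 127.2258]]
```

View pics/a10.png

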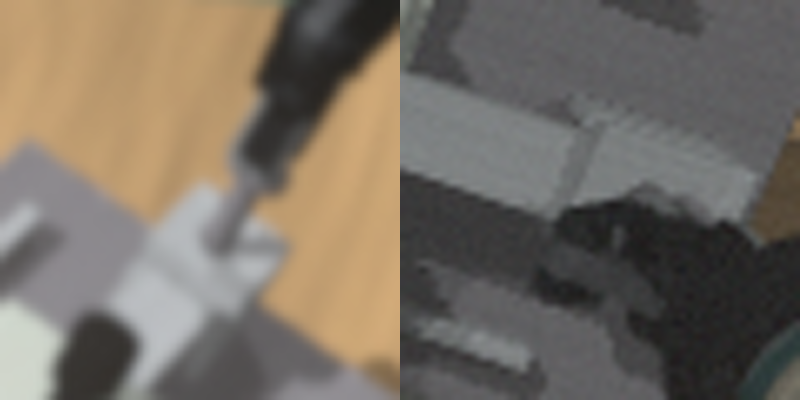

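{"fn": "drive_tool", "kwargs": {
  "targets": [0, 0, 0, 0, 0, 2, 0.1, 0, 0, 0, 0, 0, 2, 0.1, 0, 0, 0, 0, 0, 1, 0.1, 0, 0, 0, 0, 0, 0, 0.1]
}}

```text
clock: 16.85
position: [0.5178, -0.2523, 0.1507]
ee_rot: [0.214, 0.122, 0.969, -0.028]
contact_force: [0.1, -0.1, -2.3]
width: 0.0161
```

```bash
python3 chk.py
```

```text
t 16.85 pos [ 0.5178 -0.2523  0.1507] F [ 0.0748 -0.1392 -2.3119] w 0.016127661047136886
turn deg [-0.1205 -0.0382  0.0709]
shift mm [-0.5428 -0.3891 -8.8728]
tip in mouth frame(tool axes) [0.5811 0.2688 8.8732] Ftool [ 0.8787 -0.1107  2.1414] m [0.1508 0.464  0.0782]
```

{"fn": "drive_tool", "kwargs": {
  "targets": [0, 0, 0, 0, 0, 2, 0.1, 0, 0, 0, 0, 0, 2, 0.1, 0, 0, 0, 0, 0, 2, 0.1, 0, 0, 0, 0, 0, 0, 0.1]
}}

```text
clock: 17.35
position: [0.5203, -0.253, 0.1452]
ee_rot: [0.214, 0.122, 0.969, -0.028]
contact_force: [-1.2, -1.7, -3.7]
width: 0.0158
```

```bash
python3 chk.py
```

```text
t 17.35 pos [ 0.5203 -0.253   0.1452] F [-1.2261 -1.6903 -3.7148] w 0.015803270961153148
turn deg [-0.1191 -0.0331  0.063 ]
shift mm [ -0.4716  -0.3892 -14.9576]
tip in mouth frame(tool axes) [ 0.5083  0.2579 14.958 ] Ftool [ 2.2656 -1.9333  3.0479] m [ 0.1999  0.6164 -0.017 ]
```

{"fn": "drive_tool", "kwargs": {
  "targets": [0, 0, 0, 0, 0, 2, 0.1, 0, 0, 0, 0, 0, 2, 0.1, 0, 0, 0, 0, 0, 2, 0.1, 0, 0, 0, 0, 0, 2, 0.1, 0, 0, 0, 0, 0, 0, 0.1]
}}

```text
clock: 17.98
position: [0.5236, -0.2539, 0.1379]
ee_rot: [0.214, 0.122, 0.969, -0.028]
contact_force: [-0.8, -1.7, -3.5]
width: 0.0161
```

```bash
python3 chk.py
```

```text
t 17.975 pos [ 0.5236 -0.2539  0.1379] F [-0.7846 -1.6813 -3.5378] w 0.0160875067232145
turn deg [-0.1185 -0.0308  0.0604]
shift mm [ -0.4489  -0.3762 -22.9776]
tip in mouth frame(tool axes) [ 0.4874  0.229  22.978 ] Ftool [ 1.8052 -1.8154  3.0666] m [ 0.2561  0.6919 -0.0662]
```

Through the lug and into the lower cheek without resistance; 17 mm remain.

{"fn": "drive_tool", "kwargs": {
  "targets": [0, 0, 0, 0, 0, 2, 0.1, 0, 0, 0, 0, 0, 2, 0.1, 0, 0, 0, 0, 0, 2, 0.1, 0, 0, 0, 0, 0, 2, 0.1, 0, 0, 0, 0, 0, 2, 0.1, 0, 0, 0, 0, 0, 2, 0.1, 0, 0, 0, 0, 0, 1, 0.1, 0, 0, 0, 0, 0, 0, 0.1]
}}

```text
clock: 18.98
position: [0.5289, -0.2552, 0.1262]
ee_rot: [0.214, 0.122, 0.969, -0.028]
contact_force: [-3.0, -1.9, -2.4]
width: 0.0159
```

```bash
python3 chk.py
```

```text
t 18.975 pos [ 0.5289 -0.2552  0.1262] F [-3.0081 -1.8809 -2.3751] w 0.01589076294304526
turn deg [-0.117  -0.0299  0.0656]
shift mm [ -0.441   -0.4241 -35.9019]
tip in mouth frame(tool axes) [ 0.4852  0.2523 35.9024] Ftool [ 3.2228 -2.5639  1.1259] m [0.3873 0.9802 0.0168]
```

{"fn": "drive_tool", "kwargs": {
  "targets": [0, 0, 0, 0, 0, 1.5, 0.1, 0, 0, 0, 0, 0, 1.5, 0.1, 0, 0, 0, 0, 0, 1, 0.1, 0, 0, 0, 0, 0, 0, 0.1]
}}

```text
clock: 19.48
position: [0.5302, -0.2555, 0.1233]
ee_rot: [0.214, 0.122, 0.969, -0.028]
contact_force: [-8.4, -0.2, 2.9]
width: 0.0157
```

```bash
python3 chk.py
```

```text
t 19.475 pos [ 0.5302 -0.2555  0.1233] F [-8.3559 -0.2034  2.8752] w 0.015731034564721278
turn deg [-0.1272 -0.0176  0.0979]
shift mm [ -0.4834  -0.4301 -39.1282]
tip in mouth frame(tool axes) [ 0.5107  0.2358 39.1287] Ftool [ 6.0799 -2.278  -5.9979] m [0.3508 1.2074 0.0333]
```

{"fn": "drive_tool", "kwargs": {
  "targets": [0, 0, 0, 0, 0, 1.5, 0.1, 0, 0, 0, 0, 0, 1, 0.1, 0, 0, 0, 0, 0, 0, 0.1]
}}

```text
clock: 19.85
position: [0.5303, -0.2556, 0.1232]
ee_rot: [0.215, 0.121, 0.969, -0.029]
contact_force: [-23.2, 3.2, 21.9]
width: 0.016
```

```bash
python3 chk.py pics/a11.png
```

```text
t 19.85 pos [ 0.5303 -0.2556  0.1232] F [-23.1529   3.2084  21.868 ] w 0.016002235312514306
turn deg [-0.1581  0.0397  0.1767]
shift mm [ -0.4256  -0.4173 -39.3123]
tip in mouth frame(tool axes) [ 0.366   0.1751 39.3134] Ftool [ 11.7934  -2.6956 -29.6345] m [0.4199 2.1071 0.0138]
tippx [[305.4258 136.9593]]
```

View pics/a11.png

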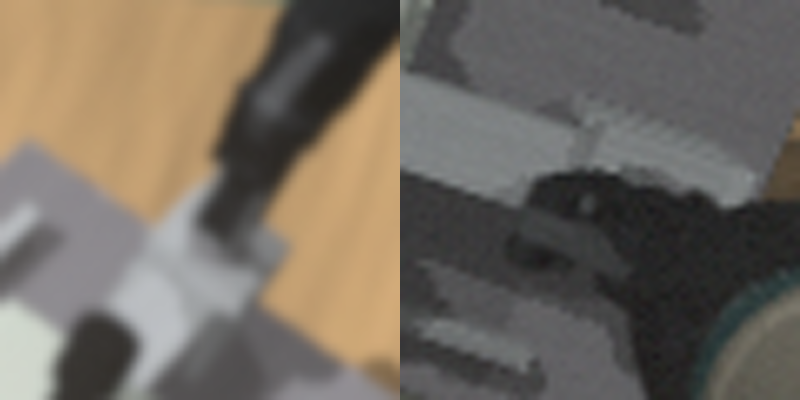

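{"fn": "drive_tool", "kwargs": {
  "targets": [0, 0, 0, 0, 0, -1.5, 0.1, 0, 0, 0, 0, 0, 0, 0.7, 0, 0, 0, 0, 0, 0, 0.7, 0, 0, 0, 0, 0, 0, 0.7, 0, 0, 0, 0, 0, 0, 0.7, 0, 0, 0, 0, 0, -10, 0.7, 0, 0, 0, 0, 0, -30, 0.7, 0, 0, 0, 0, 0, -40, 0.7, 0, 0, 0, 40, 0, -20, 0.7, 0, 0, 0, 50, 20, 0, 0.7, 0, 0, 0, 50, 20, 0, 0.7, 0, 0, 0, 0, 0, 0, 0.7]
}}

```text
clock: 21.45
position: [0.3721, -0.1698, 0.1502]
ee_rot: [0.211, 0.122, 0.969, -0.026]
contact_force: [0.5, -0.4, -0.2]
width: 0.0596
```

```bash
python3 chk.py pics/a12.png
```

```text
t 21.45 pos [ 0.3721 -0.1698  0.1502] F [ 0.5381 -0.3541 -0.1811] w 0.059646397324610176
turn deg [ 0.1268 -0.4157 -0.0107]
shift mm [-147.6718  -44.2176   57.814 ]
tip in mouth frame(tool axes) [147.5881  44.2222 -58.9829] Ftool [-0.4787 -0.21    0.4177] m [-0.0392  0.1742 -0.0051]
tippx [[365.436  151.8798]]
```

View pics/a12.png

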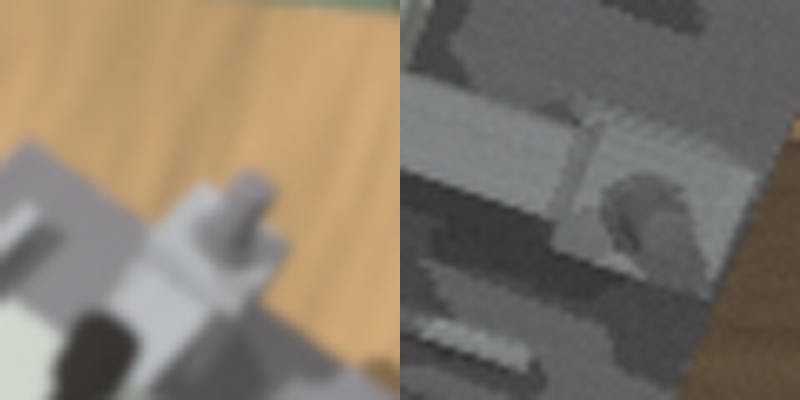

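Run:
```python
from plan import *
M=np.array([.5335,-.2555,.115])+Rt(YAW,25)@np.array([-.0011,-.0012,0])
a=get_image("side");b=get_image("top")
A=cv2.resize(a[90:150,280:340],(600,600),interpolation=2)[:,:,::-1].copy();B=cv2.resize(b[205:265,410:470],(600,600),interpolation=2)[:,:,::-1].copy()
R=Rt(YAW,25)
th=np.linspace(0,2*np.pi,40)
for z,r,c in((.032,.009,(0,0,255)),(.005,.013,(0,255,0)),(0,.013,(255,255,0))):
    P=[M+z*N+r*(np.cos(t)*R[:,0]+np.sin(t)*R[:,1]) for t in th]
    for n,I,o in(("side",A,(280,90)),("top",B,(410,205))):
        q=((proj(n,P)-o+.5)*10).astype(int); cv2.polylines(I,[q],True,c,1)
cv2.imwrite("pics/a13.png",cv2.resize(np.hstack([A,B]),(800,400)))
s=get_state();print(s["clock"])
cv2.imwrite("pics/a14.png",a[:,:,::-1])
```

```text
21.65
```

View pics/a13.png

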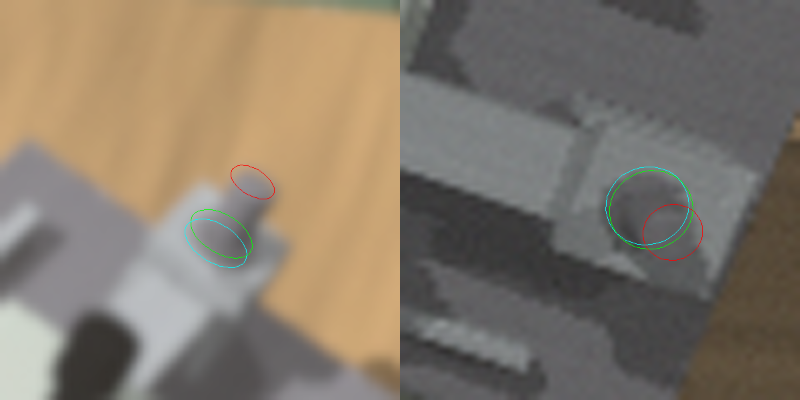

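View pics/a14.png

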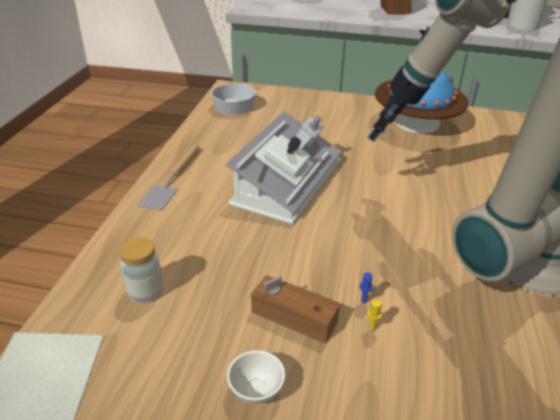

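{"fn": "drive_tool", "kwargs": {
  "targets": [0, 0, 0, -50, -20, 0, 0, 0, 0, 0, -50, -20, 0, 0, 0, 0, 0, -40, -2, 0, 0, 0, 0, 0, 0, 0, 0, 0, 0, 0, 0, 0, 0, 0, 0, 0, 0, 0, 0, 0, 0],
  "grip_force": 30
}}

```text
schema error: expected a multiple of 7 numbers
```

Run:
```python
from plan import *
M=np.array([.5335,-.2555,.115])+Rt(YAW,25)@np.array([-.0005,-.001,0])
plan(M+.032*N,YAW,25)
```

```text
t 21.65 pos [ 0.3786 -0.1766  0.155 ] F [ 0.5286  0.2272 -0.3634] w 0.05994174115125122
turn deg [-0.2453  0.1854  0.0971]
shift mm [-136.9988  -38.7952   76.5489]
```

{"fn": "drive_tool", "kwargs": {
  "targets": [0, 0, 0, -45, -13, 0, 0, 0, 0, 0, -45, -13, 0, 0, 0, 0, 0, -46, -12.5, 0, 0, 0, 0, 0, 0, 0, 0, 0, 0, 0, 0, 0, 0, 0, 0, 0, 0, 0, 0, 0, 20, 0, 0, 0, 0, 0, 0, 20, 0, 0, 0, 0, 0, 0, 15, 0, 0, 0, 0, 0, 0, 0, 0, 0, 0, 0, 0, 0, 0, 0],
  "grip_force": 30
}}

```text
clock: 22.9
position: [0.5094, -0.2486, 0.1614]
ee_rot: [0.215, 0.122, 0.969, -0.028]
contact_force: [-0.7, 0.3, -0.0]
width: 0.0006
```

Run:
```python
from plan import *
M=np.array([.5335,-.2555,.115])+Rt(YAW,25)@np.array([-.0005,-.001,0])
plan(M+.032*N,YAW,25)
```

```text
t 22.9 pos [ 0.5094 -0.2486  0.1614] F [-0.694   0.2655 -0.0219] w 0.000627395834991447
turn deg [-0.1348  0.0151  0.0712]
shift mm [-3.5591 -1.6121 20.6818]
```

{"fn": "drive_tool", "kwargs": {
  "targets": [0, 0, 0, -3.5, -1.5, 5, 0, 0, 0, 0, 0, 0, 5, 0, 0, 0, 0, 0, 0, 4, 0, 0, 0, 0, 0, 0, 3, 0, 0, 0, 0, 0, 0, 2, 0, 0, 0, 0, 0, 0, 0, 0]
}}

```text
clock: 23.65
position: [0.5199, -0.2528, 0.1451]
ee_rot: [0.214, 0.122, 0.969, -0.028]
contact_force: [-0.0, 0.5, -1.0]
width: -0.0
```

{"fn": "drive_tool", "kwargs": {
  "targets": [0, 0, 0, 0, 0, 1.5, 0, 0, 0, 0, 0, 0, 1, 0, 0, 0, 0, 0, 0, 0, 0]
}}

```text
clock: 24.02
position: [0.5204, -0.253, 0.1449]
ee_rot: [0.215, 0.121, 0.969, -0.029]
contact_force: [-10.0, 3.1, 14.7]
width: 0.0002
```

Run:
```python
from plan import *
M=np.array([.5335,-.2555,.115])+Rt(YAW,25)@np.array([-.0005,-.001,0])
plan(M+.032*N,YAW,25)
```

```text
t 24.025 pos [ 0.5204 -0.253   0.1449] F [-9.9556  3.1188 14.7084] w 0.0002279343337919749
turn deg [-0.1535  0.0506  0.1438]
shift mm [ 0.0854 -0.1853  0.6664]
```

{"fn": "drive_tool", "kwargs": {
  "targets": [0, 0, 0, 0, 0, 1, 0, 0, 0, 0, 0, 0, 0, 0]
}}

```text
clock: 24.28
position: [0.5205, -0.253, 0.1448]
ee_rot: [0.215, 0.121, 0.969, -0.029]
contact_force: [-15.8, 4.8, 21.0]
width: 0.0002
```

{"fn": "drive_tool", "kwargs": {
  "targets": [0, 0, 0, 0, 0, -5, 0, 0, 0, 0, 0, 0, -25, 0, 0, 0, 0, 0, 0, -40, 0, 0, 0, 0, 50, 15, -20, 0, 0, 0, 0, 50, 20, 0, 0, 0, 0, 0, 50, 20, 0, 0, 0, 0, 0, 0, 0, 0, 0]
}}

```text
clock: 25.15
position: [0.3616, -0.1517, 0.1566]
ee_rot: [0.211, 0.122, 0.969, -0.026]
contact_force: [0.3, -1.1, 0.2]
width: -0.0003
```

```bash
python3 chk.py pics/a15.png
```

```text
t 25.15 pos [ 0.3616 -0.1517  0.1566] F [ 0.3451 -1.0542  0.2467] w -0.00028673286576376785
turn deg [ 0.128  -0.4371 -0.0055]
shift mm [-158.3712  -59.1181   69.6222]
tip in mouth frame(tool axes) [158.1954  59.0836 -70.9618] Ftool [-0.6451 -0.9352  0.0214] m [ 0.0124  0.1889 -0.0462]
tippx [[369.6609 153.902 ]]
```

View pics/a15.png

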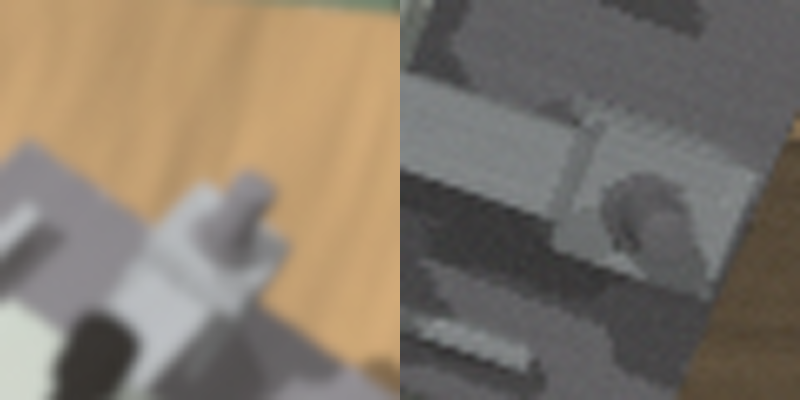

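The pin stands seated with the collar on the fork; it did not move between the two presses, and the robot is clear.

```bash
python3 -c "
from rig import *
print(sign_off())"
```

```text
the job is handed in; nothing more can be done
None
```

I slid the food holder home, put the grey round-headed pin through fork and lug, and pressed it down until it stopped. I handed in at about 25 s of the 56 s allowed; sign-off gives no verdict.

- **Food holder:** I gripped the black knob and slid it about 76 mm until it met a hard stop at about 12 N. The camera estimate had been 72 mm. The lug hole lined up, since the pin later went through all three layers without resistance.
- **Pin:** I took it from the hole on the robot side of the block, tilted it 25° and lowered it into the fork. It stopped hard about 39 mm below my estimate of the mouth (40 mm expected), with about 30 N along its axis.
- **Second press:** After letting go I pressed the head again with closed fingers, at about 25 N. The head top was within 0.7 mm of its expected height for a seated collar, and the pin did not move.
- **Last pictures:** The pin stands straight with its collar on the fork, and the robot is clear of everything. The wing screw, jar and bowl look unmoved; I judged that by eye and did not measure it.
- **Disagreements:** The camera and knob-contact estimates of the mouth differed by 2 to 3 mm along the slide. I used a value in between, and the pin entered freely. The gripper read 15.6 mm on the 18 mm head, but the grip held.

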